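# Pack the carton, clear the roller lane and send it into the scan bay

### The job

In this parcel room, drop every white foam block that is lying on the roller lane, on the table or in the open carton into the grey waste tote, and put all the small parcels from the shallow tray into the open carton, well down inside it, not resting across its rim or on top of one another. Only when the lane is clear and the carton is packed, push the carton along the rollers - slide it, do not lift it off the lane - into the bay until it stands squarely against the end stop, with the parcels still inside. Leave everything else on the table where it is.

Things in the scene. Friction and masses are not known exactly. Their poses are not given: they have to be found in the camera images.
- lane: Fixed roller lane, 204 x 654 mm, black housing (100 mm high) beyond its far end. Origin: on the table under its centre; y along the lane to the bay, z up. Free steel rollers (24 mm dia, tops at z 50 mm) from y -315 to 100; then the bay, a flat plate (z 49) to y 315. 164 mm wide inside; side frames 20 mm thick, tops at z 62, in the bay 85; a lip, top z 62, closes the lane at y -315.
- lane_stop (a point): Point at the middle of the bay's end stop, on its inner face, 50 mm above the table; axes as the lane's (y points on past the stop). The stop plate reaches 90 mm above the table.
- carton: Open-topped cardboard carton standing on the rollers at the end away from the bay, 150 mm (x) x 210 mm (y, along the lane) x 60 mm high, walls and floor 4 mm, about 0.25 kg. Origin: centre of its underside, z up. When it stands against the stop its origin is 105 mm before the stop.
- tray: Fixed shallow grey tray that holds the small parcels, 156 x 276 mm, floor 6 mm thick, rim 14 mm high. Origin: centre of its underside. It stands in front of the lane, to the left or to the right.
- tote: Fixed grey plastic waste tote, open on top, 150 mm (x) x 250 mm (y) x 110 mm high outside, walls 5 mm; lip to 164 x 264 mm. Origin: centre of its underside. It stands on the other side from the tray.
- parcel0: Small closed parcel, cardboard, 80 mm (x) x 32 mm (y) x 45 mm (z), about 0.13 kg. Origin at its centre. Starts on the tray. May be absent.
- parcel1: Small closed parcel, cardboard, 80 mm (x) x 32 mm (y) x 45 mm (z), about 0.13 kg. Origin at its centre. Starts on the tray. May be absent.
- parcel2: Small closed parcel, cardboard, 80 mm (x) x 32 mm (y) x 45 mm (z), about 0.13 kg. Origin at its centre. Starts on the tray. May be absent.
- foam0: White foam packing block, rigid, 68 mm (x) x 40 mm (y) x 45 mm (z), with a notch 28 mm wide and 15 mm deep across the middle of its underside; 30 g. Origin at the centre of the 68 x 40 x 45 outline. Starts on the lane between the carton and the stop. May be absent.
- foam1: White foam packing block, rigid, 68 mm (x) x 40 mm (y) x 45 mm (z), with a notch 28 mm wide and 15 mm deep across the middle of its underside; 30 g. Origin at the centre of the 68 x 40 x 45 outline. Starts on the lane between the carton and the stop. May be absent.
- foam2: White foam packing block, rigid, 68 mm (x) x 40 mm (y) x 45 mm (z), with a notch 28 mm wide and 15 mm deep across the middle of its underside; 30 g. Origin at the centre of the 68 x 40 x 45 outline. Starts on the lane between the carton and the stop. May be absent.
- foam3: White foam packing block, rigid, 68 mm (x) x 40 mm (y) x 45 mm (z), with a notch 28 mm wide and 15 mm deep across the middle of its underside; 30 g. Origin at the centre of the 68 x 40 x 45 outline. Starts on the table in front of the lane. May be absent.
- foam4: White foam packing block, rigid, 68 mm (x) x 40 mm (y) x 45 mm (z), with a notch 28 mm wide and 15 mm deep across the middle of its underside; 30 g. Origin at the centre of the 68 x 40 x 45 outline. Starts inside the carton, on its floor. May be absent.
- tape_roll: Bystander: roll of packing tape, 56 mm diameter, 40 mm high. Origin: centre of its underside.
- mug: Bystander: white mug, 80 mm wide, 90 mm high. Origin: centre of its underside.
- scanner: Bystander: hand scanner lying behind the lane, about 155 x 65 x 40 mm. Origin: under its head.
- stapler: Bystander: black stapler, 140 x 35 x 42 mm. Origin: centre of its underside.
Not all that is in view belongs to the job. Leave any pink look-alike of the parcel0 alone.

How it is judged (in metres and radians):
On the way, in this order (a step that is already met when the one before it is completed fails the run):
1. all the foam blocks are in the waste tote and all the parcels are in the carton, which is not yet in the bay (x of foam0 in the frame of tote between -0.072 and 0.072 m and y of foam0 in the frame of tote between -0.122 and 0.122 m and z of foam0 in the frame of tote between 0 and 0.105 m and x of foam1 in the frame of tote between -0.072 and 0.072 m and y of foam1 in the frame of tote between -0.122 and 0.122 m and z of foam1 in the frame of tote between 0 and 0.105 m and x of foam2 in the frame of tote between -0.072 and 0.072 m and y of foam2 in the frame of tote between -0.122 and 0.122 m and z of foam2 in the frame of tote between 0 and 0.105 m and x of foam3 in the frame of tote between -0.072 and 0.072 m and y of foam3 in the frame of tote between -0.122 and 0.122 m and z of foam3 in the frame of tote between 0 and 0.105 m and x of foam4 in the frame of tote between -0.072 and 0.072 m and y of foam4 in the frame of tote between -0.122 and 0.122 m and z of foam4 in the frame of tote between 0 and 0.105 m and x of parcel0 in the frame of carton between -0.072 and 0.072 m and y of parcel0 in the frame of carton between -0.102 and 0.102 m and z of parcel0 in the frame of carton between 0 and 0.058 m and x of parcel1 in the frame of carton between -0.072 and 0.072 m and y of parcel1 in the frame of carton between -0.102 and 0.102 m and z of parcel1 in the frame of carton between 0 and 0.058 m and x of parcel2 in the frame of carton between -0.072 and 0.072 m and y of parcel2 in the frame of carton between -0.102 and 0.102 m and z of parcel2 in the frame of carton between 0 and 0.058 m and y of carton in the frame of lane_stop below -0.2 m), for 0.2 s.
2. the carton stands in the bay against the end stop, with the parcels in it (y of carton in the frame of lane_stop between -0.117 and -0.09 m and x of carton in the frame of lane_stop between -0.02 and 0.02 m and angle between carton's own z axis and vertical below 0.08 rad and angle between the y axis of carton and the y axis of lane, either way round below 0.12 rad and x of parcel0 in the frame of carton between -0.072 and 0.072 m and y of parcel0 in the frame of carton between -0.102 and 0.102 m and z of parcel0 in the frame of carton between 0 and 0.058 m and x of parcel1 in the frame of carton between -0.072 and 0.072 m and y of parcel1 in the frame of carton between -0.102 and 0.102 m and z of parcel1 in the frame of carton between 0 and 0.058 m and x of parcel2 in the frame of carton between -0.072 and 0.072 m and y of parcel2 in the frame of carton between -0.102 and 0.102 m and z of parcel2 in the frame of carton between 0 and 0.058 m), for 0.2 s.
At the end, for the whole second after the job is handed in: Each foam block's centre is inside the tote below its rim; each parcel's centre is inside the carton, under 58 mm above the carton's underside; the carton is level on the lane, within 12 mm of the end stop and square to it within 0.12 rad; all at rest (all of step 2 and x of foam0 in the frame of tote between -0.072 and 0.072 m and y of foam0 in the frame of tote between -0.122 and 0.122 m and z of foam0 in the frame of tote between 0 and 0.105 m and x of foam1 in the frame of tote between -0.072 and 0.072 m and y of foam1 in the frame of tote between -0.122 and 0.122 m and z of foam1 in the frame of tote between 0 and 0.105 m and x of foam2 in the frame of tote between -0.072 and 0.072 m and y of foam2 in the frame of tote between -0.122 and 0.122 m and z of foam2 in the frame of tote between 0 and 0.105 m and x of foam3 in the frame of tote between -0.072 and 0.072 m and y of foam3 in the frame of tote between -0.122 and 0.122 m and z of foam3 in the frame of tote between 0 and 0.105 m and x of foam4 in the frame of tote between -0.072 and 0.072 m and y of foam4 in the frame of tote between -0.122 and 0.122 m and z of foam4 in the frame of tote between 0 and 0.105 m and linear speed of each of carton, parcel0, parcel1, parcel2, foam0, foam1, foam2, foam3, foam4 below 0.02 m/s); the robot touches nothing.
It fails at once if the carton is lifted off the lane (its underside more than 40 mm above the rollers) or tipped over (z of carton in the frame of lane above 0.09 m or angle between carton's own z axis and vertical above 0.5 rad).
It fails at once if a bystander is pushed more than 40 mm from its place (distance of any of tape_roll, mug, scanner, stapler from where it was at the start of the episode above 0.04 m).
Of foam0, foam1, foam2, foam3, foam4 only 4 to 5 are there at a start; the rules pass over those that are not, and their reading is None.
Of parcel0, parcel1, parcel2 only 2 to 3 are there at a start; the rules pass over those that are not, and their reading is None.
At some moment in a run one of foam0, foam1, foam2, foam3, carton may be knocked a few centimetres aside while the robot is not near it.
Once in a run the grip may slacken for a moment while it holds something.
It also fails if it takes over 210 s, if anything falls off the work surface, if the arm or the gripper's body presses on something with over 40 N, if the wrist force passes 120 N, or if a joint passes its speed limit or range.

### The arm

A 6-joint arm with a two-finger parallel gripper is mounted at the origin on the work surface. World frame = base frame: x ahead of the robot, y to its left, z up, the work surface at z = 0. Lengths are in mm, angles in rad, forces in N, time in s.
With the tool pointing down it reaches from about 350 to 875 mm from the base axis. Payload 4.2 kg.
Tool frame: the origin (TCP) lies at the very end of the fingers, on their centre line; the grasp point (between the pads) lies 19 mm behind it; z points along the fingers, y is the line along which they close (so a half turn about z gives the same grasp; the last joint's range is limited). The gripper opens to 85 mm and grips with 20 to 120 N. Pads are 22 mm wide; open, the fingers measure 114 mm over their backs; the gripper's body (76 mm by 85 mm) begins 54 mm behind the grasp point. The pads swing forward as they close: fully open they stand 13 mm farther back than shut.
Start: joints at [-0.887, 0.385, 0.008, 0, -1.194, -0.259], TCP at [257.599, -569.423, 231.312] pointing down, gripper open.
Joint ranges: [-3.14, 3.14], [-1.21, 2.06], [-1.07, 1.41], [-3.16, 2.05], [-2.99, -0.16], [-3.1, 3.1]. Speed limits (rad/s): [2.79, 2.79, 3.14, 3.14, 3.14, 3.14].

### API

Orientations are given as a unit quaternion [x, y, z, w].
In Python, from bench import read_state, get_image, get_calibration, job_done gives the robot as it stands.
- The arm moves only by the shell command python3 -m creep 'ROWS'. ROWS is a JSON object of lists of equal length, an entry for each row: "translation": the shift along the world's x, y, z in cm, a list of three; "delta_rot": the turn, a rotation vector about the world's x, y, z in degrees, a list of three; "hand": the finger opening in cm, from 0 to 8.54. A call has 1 to 8 rows; each row is the pose to reach, as a shift and turn from the pose commanded when the call began; what a row does not reach only later rows make up. A row lasts 1/8 s, in which the tool goes at most 62.5 mm and 10.7 degrees, less where a joint would pass 70% of its speed; a pose out of reach is approached as far as the arm can. A call with a gripper value outside its range is refused whole. The fingers move at their own pace and stop on an object; the grip force is fixed at half the most. Time passes only in rows, so rows that repeat a pose let the fingers close. It gives the time, the measured TCP pose, the force, the opening and the grip force at its end, in the units of the state.
- read_state(): the state, without advancing time (a new reading comes with each control period).
- get_image(name): name is "scene" or "top" or "wrist"; returns (picture, depth): 480x640x3 uint8, red, green, blue; 480x640 float32, mm along the optical axis (not along the pixel's ray), 0 where there is no reading.
- get_calibration(name): a dict with "intrinsics" (3x3 intrinsics, pixels), "xyz" and "attitude" of the camera in the world. Camera axes: x right, y down, z forward; pixel columns grow to the right and rows downward; lengths in mm; the calibration is good to about 2 mm. The wrist camera is an equidistant fisheye: a pixel r from the principal point sees the ray r / f radians off the axis. A picture is of the moment at which its call begins: read the wrist's pose just before it. get_calibration takes no time and is no camera call; for the wrist camera it gives the pose at the moment of the call.
- job_done(): hands the job in; it is judged then, once.
The state is a dict: "clock": time; "joints": joint angles; "joint_vel": joint speeds; "joint_efforts": joint torques, N m; "position": TCP position; "ee_rot": TCP orientation; "contact_force": force on the tool from outside, world axes, zero at the start; "wrist_torque": the same for the moment, N m; "gripper_width": finger opening in mm; "grasp_force": force on a finger pad.
Only numpy, scipy, OpenCV 4.12 (cv2) and the standard library are available. Lean on these libraries where they do the work, as an engineer would, in place of code of your own. Each camera call takes 0.05 s, during which the arm holds its last target. There are 200 camera calls.

## Working session

There is one attempt and no reset: what is moved stays moved. The work goes in short steps, Python scripts to look and compute and a shell command to move; the robot and the scene stay as the last step left them, time stands still between calls to the robot, and variables do not carry over. Pictures are saved under pics/ and viewed, at most 14 in all, crops included, and the job is handed in when it is done.

```bash
mkdir -p pics; ls; cat > h.py <<'E'
import numpy as np, cv2
from bench import *
from scipy.spatial.transform import Rotation as R
def cal(n):
    c=get_calibration(n); a=np.array(c["attitude"],float)
    Rm=a if a.shape==(3,3) else R.from_quat(a).as_matrix()
    return np.array(c["intrinsics"],float),np.array(c["xyz"],float),Rm
def cloud(n,depth):
    K,t,Rm=cal(n); v,u=np.mgrid[0:480,0:640]
    p=np.stack([(u-K[0,2])/K[0,0]*depth,(v-K[1,2])/K[1,1]*depth,depth],-1)
    return p@Rm.T+t
E
python3 - <<'E'
from h import *
print(read_state())
for n in("top","scene"):
    im,d=get_image(n); cv2.imwrite(f"pics/{n}0.png",im[...,::-1]); np.save(f"{n}0.npy",d); print(n,get_calibration(n))
E
```

```text
pics
{'clock': 0.0, 'joints': array([-8.87392309e-01,  3.85548321e-01,  6.60251923e-03, -4.95124406e-04,
       -1.19398233e+00, -2.58580482e-01]), 'joint_vel': array([ 1.20425636e-03,  1.81069113e-03,  7.74887283e-05,  2.65177086e-03,
       -2.55932604e-03, -6.35700660e-04]), 'joint_efforts': array([-2.73344094e-04, -3.92287266e+01,  1.88399810e+01,  4.18607309e+00,
       -4.66121084e-03, -2.96915891e-05]), 'position': array([ 257.36066067, -568.90546646,  230.21800177]), 'ee_rot': array([-2.10728663e-01,  9.77543984e-01,  1.05425577e-03, -2.78631839e-04]), 'contact_force': array([ 0.27860357,  0.71990706, -0.04276301]), 'wrist_torque': array([-0.0216882 ,  0.01467836,  0.02973355]), 'grasp_force': 0.0, 'gripper_width': 85.45155322653036}
top {'intrinsics': array([[447.63918808,   0.        , 325.67037991],
       [  0.        , 447.63918808, 237.91400224],
       [  0.        ,   0.        ,   1.        ]]), 'xyz': array([ 422.71721914,  -11.37810187, 1090.29457283]), 'attitude': array([ 0.71541678, -0.69783179,  0.01587531, -0.03094511])}
scene {'intrinsics': array([[483.1276944 ,   0.        , 319.68769403],
       [  0.        , 483.1276944 , 241.00564261],
       [  0.        ,   0.        ,   1.        ]]), 'xyz': array([1116.69684105, -518.55333462,  990.28750727]), 'attitude': array([ 0.84750939,  0.38552781, -0.15837703, -0.3286531 ])}
```

View pics/top0.png

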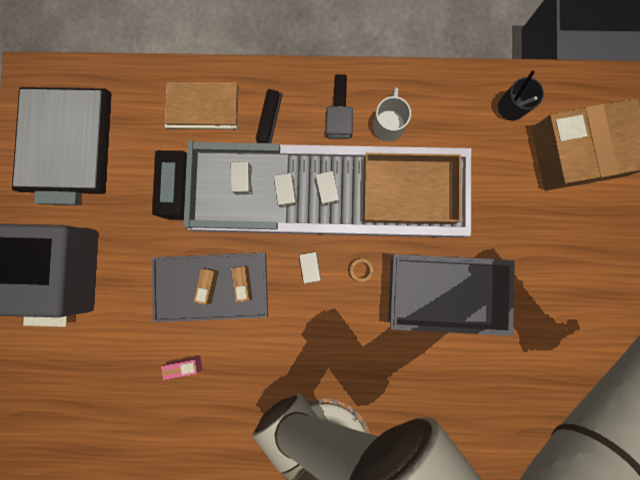

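View pics/scene0.png

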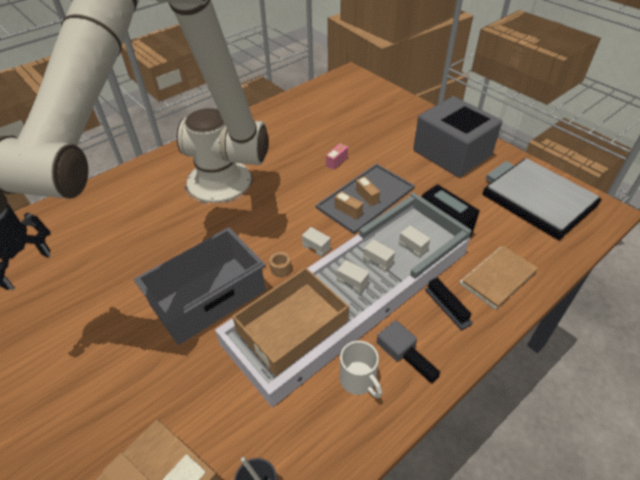

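The top view shows:
- **Foam:** on the lane at (240,177), (285,189) and (328,187), and on the table at (310,267). The carton looks empty.
- **Parcels:** on the tray at (205,286) and (240,283). The pink look-alike is at (180,370).
- **Fixtures:** carton (412,188), tote (452,293), tape roll (361,269). The bay is on the left, towards +y.

The scene view agrees.

```bash
cat >> h.py <<'E'
def rect(P,m,lab=""):
    q=P[m][:,:2].astype(np.float32); (c,s,a)=cv2.minAreaRect(q); b=cv2.boxPoints((c,s,a))
    e=b[1]-b[0] if np.linalg.norm(b[1]-b[0])>np.linalg.norm(b[2]-b[1]) else b[2]-b[1]
    ang=np.degrees(np.arctan2(e[1],e[0]))%180
    print(lab,"c",np.round(c,1),"size",np.round(sorted(s),1),"long axis deg",round(ang,1),"z",np.round(np.percentile(P[m][:,2],[5,50,95]),1),"n",m.sum())
def blobs(m,lab,P,lo=60,hi=4000):
    n,L,S,C=cv2.connectedComponentsWithStats(m.astype(np.uint8))
    for i in range(1,n):
        if lo<S[i,4]<hi: rect(P,L==i,f"{lab} px{np.round(C[i])}")
E
python3 - <<'E'
from h import *
im=cv2.imread("pics/top0.png"); d=np.load("top0.npy"); P=cloud("top",d)
h=cv2.cvtColor(im,cv2.COLOR_BGR2HSV); u=np.mgrid[0:480,0:640][1]; v=np.mgrid[0:480,0:640][0]
box=lambda a,b,c,e:(u>=a)&(u<c)&(v>=b)&(v<e)
Z=P[...,2]
blobs((Z>80)&(Z<110)&box(190,155,355,222)&(d>0),"lanefoam",P)
blobs((Z>30)&(Z<60)&box(295,248,325,290),"tablefoam",P)
blobs((Z>35)&(Z<65)&box(160,262,262,312),"parcel",P)
blobs((Z>98)&(Z<120)&box(355,148,468,228),"carton rim",P)
blobs((Z>98)&(Z<120)&box(380,250,525,340),"tote rim",P)
blobs((Z>55)&(Z<67)&box(280,140,480,240),"lane frame",P)
blobs((Z>75)&(Z<95)&box(180,140,282,235),"bay frame",P)
blobs((Z>20)&box(345,255,378,285),"tape",P)
m=box(375,165,450,215); print("carton floor z",np.percentile(Z[m],[1,50,99]))
print("table z",np.median(Z[box(290,300,300,310)]),"lane far end", P[188,175])
for n,(a,b,c,e) in dict(mug=(370,90,415,140),scan=(325,70,356,139),stap=(255,88,282,143)).items():
    m=box(a,b,c,e)&(Z>20); print(n,P[m].min(0).round(),P[m].max(0).round())
E
```

```text
lanefoam px[191. 175.] c [614.5 323.5] size [  4.6 115.5] long axis deg 0.1 z [80.9 86.4 90.3] n 99
lanefoam px[240. 176.] c [625.1 209.8] size [40.3 68.8] long axis deg 2.9 z [87.9 92.  95.1] n 556
lanefoam px[327. 187.] c [604.8  11.4] size [39.9 68.5] long axis deg 13.8 z [89.7 93.2 96.1] n 539
lanefoam px[284. 189.] c [598.7 107.6] size [40.2 68. ] long axis deg 10.0 z [88.7 92.5 95.6] n 549
lanefoam px[218. 221.] c [522.6 246.5] size [  4.8 149.1] long axis deg 90.0 z [81.1 83.5 86.8] n 114
tablefoam px[309. 267.] c [423.4  48.6] size [40.4 67.6] long axis deg 11.0 z [39.6 43.1 46.5] n 500
parcel px[240. 284.] c [380.2 209. ] size [33.1 80.2] long axis deg 9.7 z [44.  49.5 52.3] n 515
parcel px[204. 286.] c [372.9 293.8] size [33.1 80.3] long axis deg 169.6 z [41.4 49.5 52.6] n 532
carton rim px[416. 185.] c [ 606.6 -178.1] size [152.1 210.6] long axis deg 90.3 z [100.1 107.2 110.8] n 817
tote rim px[453. 295.] c [ 372.3 -268.2] size [164.4 264.9] long axis deg 88.5 z [100.3 104.8 110.2] n 2198
lane frame px[383. 192.] c [607.6 -98. ] size [205.3 444.3] long axis deg 90.0 z [56.8 60.  63.1] n 3542
lane frame px[441. 176.] c [ 643.6 -253.4] size [ 84.  169.5] long axis deg 42.5 z [55.4 60.9 65.5] n 141
bay frame px[217. 184.] c [606.7 234.1] size [199.5 220.3] long axis deg 90.0 z [78.8 84.2 90.8] n 2065
bay frame px[240. 176.] c [625.1 209.8] size [40.3 68.8] long axis deg 2.9 z [82.9 91.8 94.5] n 543
bay frame px[278. 188.] c [596.8 122.6] size [16.9 69.4] long axis deg 1.8 z [89.4 92.1 94.4] n 178
tape px[361. 269.] c [420.2 -71.8] size [53.5 53.9] long axis deg 0.6 z [33.5 37.9 41.5] n 253
carton floor z [47.52388241 51.96897566 56.76320645]
table z -1.5822064010269514 lane far end [593.19291913 354.01905462  95.64637062]
mug [ 423. -174.   20.] [ 849.  -11. 1090.]
scan [423. -45.  20.] [ 897.   20. 1090.]
stap [423. -11.  20.] [ 850.  186. 1090.]
```

No foam in the carton, so the job is 4 foam blocks and 2 parcels. The carton centre is about (607,-178) and the tote centre (372,-268). I'll start with the foam at (605,11).

```bash
python3 -m creep '{"translation":[[20,36,0],[20,36,0],[20,36,0],[20,36,0],[20,36,0],[20,36,0],[20,36,0],[20,36,0]],"delta_rot":[[0,0,-10.5],[0,0,-10.5],[0,0,-10.5],[0,0,-10.5],[0,0,-10.5],[0,0,-10.5],[0,0,-10.5],[0,0,-10.5]],"hand":[8,8,8,8,8,8,8,8]}'
python3 -m creep '{"translation":[[14.7,22.1,-8],[14.7,22.1,-8],[14.7,22.1,-8],[14.7,22.1,-8],[14.7,22.1,-8],[14.7,22.1,-8]],"delta_rot":[[0,0,0],[0,0,0],[0,0,0],[0,0,0],[0,0,0],[0,0,0]],"hand":[8,8,8,8,8,8]}'
```

```text
clock: 1.1
position: [458.5, -207.3, 231.0]
ee_rot: [-0.123, 0.992, 0.0, -0.0]
contact_force: [-0.6, -0.5, -0.1]
gripper_width: 80.1
grasp_force: 0.0
clock: 1.85
position: [604.6, 11.9, 149.9]
ee_rot: [-0.121, 0.993, -0.0, -0.001]
contact_force: [-1.0, -0.3, 0.3]
gripper_width: 80.1
grasp_force: 0.0
```

```bash
python3 - <<'E'
from h import *
im,d=get_image("top"); cv2.imwrite("pics/top1.png",im[...,::-1]); P=cloud("top",d); Z=P[...,2]; v,u=np.mgrid[0:480,0:640]
blobs((Z>86)&(Z<110)&(u>190)&(u<355)&(v>155)&(v<222),"f",P)
s=read_state();print(s["position"],s["ee_rot"],s["clock"])
E
```

```text
f px[284. 192.] c [592.  106.6] size [39.8 54.4] long axis deg 10.1 z [89.3 92.8 95.8] n 393
f px[328. 194.] c [589.6   7.6] size [36.7 39.8] long axis deg 103.9 z [89.9 93.1 96.6] n 277
[604.18480136  10.96123931 150.71923759] [-1.20354522e-01  9.92730559e-01 -1.37799259e-04 -8.98017617e-04] 1.9
```

```bash
python3 -m creep '{"translation":[[0,0,-5],[0,0,-9],[0,0,-9],[0,0,-9],[0,0,-9],[0,0,-9]],"delta_rot":[[0,0,0],[0,0,0],[0,0,0],[0,0,0],[0,0,0],[0,0,0]],"hand":[8,8,8,2,2,2]}'
python3 -m creep '{"translation":[[0,0,0],[0,0,6],[0,0,10],[0,0,10]],"delta_rot":[[0,0,0],[0,0,0],[0,0,0],[0,0,0]],"hand":[2,2,2,2]}'
```

```text
clock: 2.65
position: [605.9, 11.6, 63.8]
ee_rot: [-0.121, 0.993, -0.0, 0.002]
contact_force: [-0.8, -1.1, 6.4]
gripper_width: 39.2
grasp_force: 59.9
clock: 3.15
position: [607.0, 12.2, 166.1]
ee_rot: [-0.121, 0.993, 0.0, 0.005]
contact_force: [-0.2, 0.4, -0.3]
gripper_width: 39.3
grasp_force: 60.4
```

```bash
python3 -m creep '{"translation":[[-23.3,-35.4,0],[-23.3,-35.4,0],[-23.3,-35.4,0],[-23.3,-35.4,0],[-23.3,-35.4,0],[-23.3,-35.4,0],[-23.3,-35.4,0],[-23.3,-35.4,-3]],"delta_rot":[[0,0,0],[0,0,0],[0,0,0],[0,0,0],[0,0,0],[0,0,0],[0,0,0],[0,0,0]],"hand":[2,2,2,2,2,2,2,2]}'
python3 -m creep '{"translation":[[0,0,0],[0,0,0],[0,0,0],[0,0,4]],"delta_rot":[[0,0,0],[0,0,0],[0,0,0],[0,0,0]],"hand":[2,6,6,6]}'
```

```text
clock: 4.15
position: [370.7, -345.1, 132.1]
ee_rot: [-0.118, 0.993, -0.001, 0.002]
contact_force: [0.8, 1.0, -1.7]
gripper_width: 39.0
grasp_force: 60.5
clock: 4.65
position: [370.5, -341.0, 169.9]
ee_rot: [-0.121, 0.993, 0.002, -0.002]
contact_force: [0.2, -0.4, -0.5]
gripper_width: 60.1
grasp_force: 0.0
```

```bash
cat > look.py <<'E'
from h import *
import sys
im,d=get_image("top"); cv2.imwrite(f"pics/t_{sys.argv[1]}.png",im[...,::-1]); P=cloud("top",d); Z=P[...,2]; X=P[...,0];Y=P[...,1]
ok=d>0
b=lambda x0,x1,y0,y1,z0,z1: ok&(X>x0)&(X<x1)&(Y>y0)&(Y<y1)&(Z>z0)&(Z<z1)
hsv=cv2.cvtColor(im,cv2.COLOR_RGB2HSV); white=(hsv[...,1]<60)&(hsv[...,2]>150)
blobs(b(528,686,-60,316,84,115),"lanefoam",P,100)
blobs(b(320,515,-20,130,30,60),"tablefoam",P,100)
blobs(b(320,450,140,350,35,65),"parcel",P,100)
blobs(b(515,700,-300,330,98,125),"rim",P,200)
blobs(b(310,435,-390,-145,5,125)&white,"infoam",P,100)
s=read_state();print(s["position"].round(1),round(s["clock"],2))
E
python3 look.py a
```

```text
lanefoam px[240. 176.] c [625.3 210. ] size [39.5 68.7] long axis deg 2.7 z [88.6 92.  95. ] n 538
lanefoam px[284. 188.] c [598.8 107.6] size [40.5 68.4] long axis deg 9.4 z [89.1 92.7 95.5] n 541
tablefoam px[307. 230.] c [509.   59.9] size [ 10.6 139.2] long axis deg 90.0 z [33.7 58.  59.8] n 152
tablefoam px[309. 267.] c [423.4  48.5] size [40.  67.7] long axis deg 10.8 z [39.8 43.2 46.6] n 500
parcel px[240. 284.] c [380.4 209.2] size [33.3 80.1] long axis deg 9.8 z [42.5 49.4 52.5] n 516
parcel px[204. 286.] c [372.7 294.2] size [33.8 80.5] long axis deg 169.4 z [41.5 49.2 52.5] n 525
rim px[414. 182.] c [ 606.8 -178.4] size [151.3 210.9] long axis deg 90.2 z [ 99.8 107.2 110.3] n 773
[ 374.3 -343.8  177.4] 4.7
```

```bash
python3 -m creep '{"translation":[[19,40,0],[19,40,0],[19,40,0],[19,40,0],[19,40,0],[19,40,0],[19,40,0],[19,40,0]],"delta_rot":[[0,0,-4],[0,0,-4],[0,0,-4],[0,0,-4],[0,0,-4],[0,0,-4],[0,0,-4],[0,0,-4]],"hand":[8,8,8,8,8,8,8,8]}'
python3 -m creep '{"translation":[[3.7,5,-2],[3.7,5,-2],[3.7,5,-6],[3.7,5,-10.8],[3.7,5,-10.8],[3.7,5,-10.8],[3.7,5,-10.8],[3.7,5,-10.8]],"delta_rot":[[0,0,0],[0,0,0],[0,0,0],[0,0,0],[0,0,0],[0,0,0],[0,0,0],[0,0,0]],"hand":[8,8,8,8,8,2,2,2]}'
python3 -m creep '{"translation":[[0,0,0],[0,0,6],[0,0,10],[0,0,10]],"delta_rot":[[0,0,0],[0,0,0],[0,0,0],[0,0,0]],"hand":[2,2,2,2]}'
```

```text
clock: 5.7
position: [563.5, 61.9, 171.9]
ee_rot: [-0.089, 0.996, 0.0, 0.001]
contact_force: [-0.4, -0.3, -0.0]
gripper_width: 80.0
grasp_force: 0.0
clock: 6.7
position: [600.1, 108.0, 66.1]
ee_rot: [-0.086, 0.996, 0.0, 0.002]
contact_force: [-1.1, -0.7, 6.5]
gripper_width: 38.9
grasp_force: 60.1
clock: 7.2
position: [600.9, 108.4, 168.4]
ee_rot: [-0.086, 0.996, 0.001, 0.005]
contact_force: [-0.5, 0.2, -0.7]
gripper_width: 38.8
grasp_force: 60.5
```

```bash
python3 -m creep '{"translation":[[-22.7,-40,0],[-22.7,-40,0],[-22.7,-40,0],[-22.7,-40,0],[-22.7,-40,0],[-22.7,-40,0],[-22.7,-40,0],[-22.7,-40,-1]],"delta_rot":[[0,0,0],[0,0,0],[0,0,0],[0,0,0],[0,0,0],[0,0,0],[0,0,0],[0,0,0]],"hand":[2,2,2,2,2,2,2,2]}'
python3 -m creep '{"translation":[[0,0,-2],[0,0,-2],[0,0,-2],[0,0,-2],[0,0,2]],"delta_rot":[[0,0,0],[0,0,0],[0,0,0],[0,0,0],[0,0,0]],"hand":[2,2,6,6,6]}'; python3 look.py b
```

```text
clock: 8.2
position: [369.6, -294.4, 153.2]
ee_rot: [-0.084, 0.996, -0.0, 0.0]
contact_force: [-0.1, -0.2, -0.9]
gripper_width: 39.1
grasp_force: 60.5
clock: 8.82
position: [370.2, -291.3, 171.9]
ee_rot: [-0.086, 0.996, 0.002, -0.003]
contact_force: [0.7, -0.6, 0.3]
gripper_width: 60.0
grasp_force: 0.0
lanefoam px[240. 176.] c [624.9 210.1] size [39.8 68.7] long axis deg 3.3 z [88.8 92.  95.2] n 539
tablefoam px[318. 231.] c [509.1  29.6] size [10.8 97.7] long axis deg 89.7 z [33.9 58.  59.8] n 116
tablefoam px[309. 267.] c [423.6  48.4] size [40.  67.8] long axis deg 11.0 z [39.9 43.3 46.3] n 497
parcel px[240. 284.] c [380.4 209. ] size [33.  79.9] long axis deg 9.8 z [43.7 49.3 52.7] n 512
parcel px[204. 286.] c [372.9 293.9] size [33.4 80.3] long axis deg 169.5 z [42.3 49.5 52.6] n 528
rim px[418. 188.] c [ 601.3 -196.3] size [151.5 207.7] long axis deg 89.6 z [ 99.3 107.  110.5] n 745
[ 374.2 -293.7  179.1] 8.88
```

```bash
python3 -m creep '{"translation":[[22,42,0],[22,42,0],[22,42,0],[22,42,0],[22,42,0],[22,42,0],[22,42,0],[22,42,0]],"delta_rot":[[0,0,-7],[0,0,-7],[0,0,-7],[0,0,-7],[0,0,-7],[0,0,-7],[0,0,-7],[0,0,-7]],"hand":[8,8,8,8,8,8,8,8]}'
python3 -m creep '{"translation":[[3.3,8.2,-1],[3.3,8.2,-2],[3.3,8.2,-6],[3.3,8.2,-11],[3.3,8.2,-11],[3.3,8.2,-11],[3.3,8.2,-11],[3.3,8.2,-11]],"delta_rot":[[0,0,0],[0,0,0],[0,0,0],[0,0,0],[0,0,0],[0,0,0],[0,0,0],[0,0,0]],"hand":[8,8,8,8,8,2,2,2]}'
python3 -m creep '{"translation":[[0,0,0],[0,0,6],[0,0,10],[0,0,10]],"delta_rot":[[0,0,0],[0,0,0],[0,0,0],[0,0,0]],"hand":[2,2,2,2]}'
```

```text
clock: 9.88
position: [592.9, 131.0, 173.8]
ee_rot: [-0.026, 1.0, 0.0, 0.001]
contact_force: [1.5, -0.0, 0.5]
gripper_width: 79.7
grasp_force: 0.0
clock: 10.88
position: [626.2, 210.4, 66.4]
ee_rot: [-0.025, 1.0, 0.001, 0.003]
contact_force: [0.3, 1.1, 4.2]
gripper_width: 38.8
grasp_force: 62.1
clock: 11.38
position: [626.7, 210.5, 168.7]
ee_rot: [-0.025, 1.0, 0.002, 0.004]
contact_force: [-0.3, 0.3, -0.0]
gripper_width: 39.1
grasp_force: 61.6
```

```bash
python3 -m creep '{"translation":[[-22,-40,0],[-22,-40,0],[-22,-40,0],[-22,-40,0],[-22,-40,0],[-22,-40,0],[-22,-40,0],[-22,-40,0]],"delta_rot":[[0,0,0],[0,0,0],[0,0,0],[0,0,0],[0,0,0],[0,0,0],[0,0,0],[0,0,0]],"hand":[2,2,2,2,2,2,2,2]}'
python3 -m creep '{"translation":[[-3.3,-5.3,-1],[-3.3,-5.3,-3],[-3.3,-5.3,-3],[-3.3,-5.3,-3],[-3.3,-5.3,-3],[-3.3,-5.3,1]],"delta_rot":[[0,0,0],[0,0,0],[0,0,0],[0,0,0],[0,0,0],[0,0,0]],"hand":[2,2,2,6,6,6]}'; python3 look.py c
```

```text
clock: 12.38
position: [401.8, -192.4, 162.8]
ee_rot: [-0.023, 1.0, 0.0, -0.001]
contact_force: [-0.2, 0.4, -1.0]
gripper_width: 38.9
grasp_force: 61.6
clock: 13.12
position: [370.2, -242.3, 172.0]
ee_rot: [-0.025, 1.0, 0.001, -0.003]
contact_force: [1.7, -0.3, 0.5]
gripper_width: 59.7
grasp_force: 0.0
tablefoam px[307. 230.] c [509.3  57.6] size [ 11.1 143.9] long axis deg 89.8 z [36.1 57.6 59.8] n 165
tablefoam px[309. 267.] c [423.5  48.4] size [40.  67.7] long axis deg 10.8 z [40.2 43.3 46.2] n 497
parcel px[240. 284.] c [380.3 209.1] size [33.2 80.1] long axis deg 9.6 z [43.9 49.4 52.8] n 515
parcel px[204. 286.] c [372.9 294.3] size [33.7 80.3] long axis deg 169.6 z [41.2 49.4 52.7] n 526
rim px[419. 188.] c [ 601.1 -196.5] size [151.1 207.4] long axis deg 89.4 z [ 99.6 107.3 110.6] n 722
[ 374.5 -244.2  178.9] 13.18
```

```bash
python3 -m creep '{"translation":[[5.2,29.2,-2],[5.2,29.2,-6],[5.2,29.2,-6],[5.2,29.2,-6],[5.2,29.2,-6],[5.2,29.2,-6],[5.2,29.2,-10],[5.2,29.2,-10]],"delta_rot":[[0,0,8],[0,0,8],[0,0,8],[0,0,8],[0,0,8],[0,0,8],[0,0,8],[0,0,8]],"hand":[8,8,8,8,8,8,8,8]}'
python3 -m creep '{"translation":[[0,0,-5.6],[0,0,-5.6],[0,0,-5.6],[0,0,-5.6],[0,0,-5.6],[0,0,-5.6],[0,0,2],[0,0,6]],"delta_rot":[[0,0,0],[0,0,0],[0,0,0],[0,0,0],[0,0,0],[0,0,0],[0,0,0],[0,0,0]],"hand":[8,8,8,2,2,2,2,2]}'
```

```text
clock: 14.18
position: [421.8, 47.7, 72.0]
ee_rot: [-0.094, 0.996, -0.001, -0.003]
contact_force: [-0.4, -0.4, -0.2]
gripper_width: 79.8
grasp_force: 0.0
clock: 15.18
position: [423.5, 48.5, 135.2]
ee_rot: [-0.095, 0.996, -0.0, -0.0]
contact_force: [1.0, 0.2, 1.2]
gripper_width: 39.1
grasp_force: 60.5
```

```bash
python3 -m creep '{"translation":[[0,-3,3],[-5.2,-24.3,3],[-5.2,-24.3,3],[-5.2,-24.3,3],[-5.2,-24.3,3],[-5.2,-24.3,3],[-5.2,-24.3,0],[-5.2,-24.3,0]],"delta_rot":[[0,0,0],[0,0,0],[0,0,0],[0,0,0],[0,0,0],[0,0,0],[0,0,0],[0,0,0]],"hand":[2,2,2,2,2,2,2,2]}'
python3 -m creep '{"translation":[[0,0,0],[0,0,0],[0,0,0],[0,0,4],[0,8,6],[0,16,6],[0,20,6],[0,20,6]],"delta_rot":[[0,0,0],[0,0,0],[0,0,0],[0,0,0],[0,0,0],[0,0,0],[0,0,0],[0,0,0]],"hand":[2,6,6,6,6,6,6,6]}'; python3 look.py d
```

```text
clock: 16.18
position: [370.1, -193.6, 132.3]
ee_rot: [-0.095, 0.996, 0.001, -0.002]
contact_force: [0.1, 0.7, 1.0]
gripper_width: 39.0
grasp_force: 60.5
clock: 17.18
position: [371.8, 8.7, 194.2]
ee_rot: [-0.097, 0.995, 0.0, 0.001]
contact_force: [0.1, -1.2, 0.1]
gripper_width: 59.9
grasp_force: 0.0
tablefoam px[317. 231.] c [509.3  30.8] size [11.1 99.6] long axis deg 89.8 z [33.1 58.1 59.8] n 115
parcel px[240. 283.] c [380.4 208.6] size [33.1 80.2] long axis deg 10.1 z [44.8 49.5 52.6] n 512
parcel px[204. 286.] c [372.8 293.8] size [33.9 80.5] long axis deg 168.8 z [41.1 49.5 52.6] n 528
rim px[419. 188.] c [ 601.  -196.5] size [151.2 207.7] long axis deg 89.5 z [ 99.1 107.3 110.5] n 737
infoam px[415. 293.] c [ 367.8 -197. ] size [39.7 72.9] long axis deg 12.7 z [45.3 48.2 51.1] n 495
infoam px[439. 290.] c [ 375.2 -252.3] size [38.3 70. ] long axis deg 0.2 z [45.2 48.2 51.5] n 493
infoam px[472. 293.] c [ 371.8 -333.2] size [86.8 87. ] long axis deg 105.0 z [44.9 48.  51.3] n 981
[372.    8.6 194.1] 17.23
```

View pics/t_d.png

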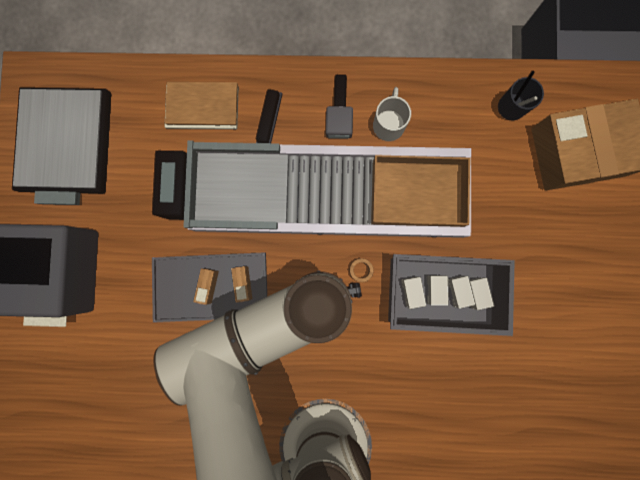

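The four foam blocks lie in the tote at (415–483,293), the lane is clear, and the carton has been knocked to about (420,190) px. Now the parcel at (240,283).

```bash
python3 -m creep '{"translation":[[0.9,20.3,-4],[0.9,20.3,-8],[0.9,20.3,-8],[0.9,20.3,-8],[0.9,20.3,-11],[0.9,20.3,-11]],"delta_rot":[[0,0,-1],[0,0,-1],[0,0,-1],[0,0,-1],[0,0,-1],[0,0,-1]],"hand":[6.5,6.5,6.5,6.5,6.5,6.5]}'
python3 -m creep '{"translation":[[0,0,-6.4],[0,0,-6.4],[0,0,-6.4],[0,0,-6.4],[0,0,-6.4],[0,0,-6.4],[0,0,4],[0,0,8]],"delta_rot":[[0,0,0],[0,0,0],[0,0,0],[0,0,0],[0,0,0],[0,0,0],[0,0,0],[0,0,0]],"hand":[6.5,6.5,6.5,1,1,1,1,1]}'
```

```text
clock: 17.98
position: [379.6, 207.3, 81.8]
ee_rot: [-0.086, 0.996, -0.002, -0.002]
contact_force: [0.4, 0.8, 0.8]
gripper_width: 65.0
grasp_force: 0.0
clock: 18.98
position: [380.1, 208.1, 146.2]
ee_rot: [-0.086, 0.996, -0.0, -0.0]
contact_force: [0.3, 1.0, -2.5]
gripper_width: 31.2
grasp_force: 60.1
```

```bash
python3 -m creep '{"translation":[[22,-35.9,0],[22,-35.9,0],[22,-35.9,0],[22,-35.9,0],[22,-35.9,0],[22,-35.9,0],[22,-35.9,0],[22,-35.9,0]],"delta_rot":[[0,0,-9.8],[0,0,-9.8],[0,0,-9.8],[0,0,-9.8],[0,0,-9.8],[0,0,-9.8],[0,0,-9.8],[0,0,-9.8]],"hand":[1,1,1,1,1,1,1,1]}'; python3 look.py e
```

```text
clock: 19.98
position: [601.2, -153.1, 144.4]
ee_rot: [0.002, 1.0, -0.0, 0.0]
contact_force: [-1.0, 0.4, -2.0]
gripper_width: 31.1
grasp_force: 60.2
parcel px[204. 286.] c [373. 294.] size [33.6 79.9] long axis deg 169.6 z [41.5 49.4 52.4] n 525
rim px[423. 208.] c [ 600.1 -196.2] size [149.7 207.6] long axis deg 90.0 z [ 99.1 107.2 110.7] n 449
infoam px[415. 292.] c [ 368.  -198.5] size [41.5 73.3] long axis deg 12.6 z [45.3 48.2 51.2] n 489
infoam px[439. 290.] c [ 374.9 -254.5] size [42.7 70.1] long axis deg 1.7 z [44.9 48.3 51.4] n 495
infoam px[472. 292.] c [ 371.3 -333.9] size [87.5 88. ] long axis deg 14.9 z [44.9 48.1 51.1] n 979
[ 600.2 -151.6  144.4] 20.02
```

```bash
python3 -m creep '{"translation":[[0,0,-4],[0,0,-7],[0,0,-7.4],[0,0,-7.4],[0,0,-7.4]],"delta_rot":[[0,0,0],[0,0,0],[0,0,0],[0,0,0],[0,0,0]],"hand":[1,1,1,1,1]}'
python3 -m creep '{"translation":[[0,0,0],[0,0,0],[0,0,0],[0,0,5],[0,0,9]],"delta_rot":[[0,0,0],[0,0,0],[0,0,0],[0,0,0],[0,0,0]],"hand":[5,5,5,5,5]}'
```

```text
clock: 20.65
position: [601.2, -150.1, 71.7]
ee_rot: [-0.001, 1.0, 0.0, 0.001]
contact_force: [-0.3, 0.3, -1.7]
gripper_width: 30.8
grasp_force: 60.3
clock: 21.28
position: [600.8, -150.6, 161.8]
ee_rot: [-0.0, 1.0, -0.0, 0.0]
contact_force: [0.2, -0.0, -0.2]
gripper_width: 50.1
grasp_force: 0.0
```

```bash
python3 -m creep '{"translation":[[-21,40,0],[-21,40,0],[-21,40,0],[-21,40,0],[-21,40,0],[-21,40,0],[-21,40,0],[-21,40,0]],"delta_rot":[[0,0,-10.4],[0,0,-10.4],[0,0,-10.4],[0,0,-10.4],[0,0,-10.4],[0,0,-10.4],[0,0,-10.4],[0,0,-10.4]],"hand":[6.5,6.5,6.5,6.5,6.5,6.5,6.5,6.5]}'
python3 -m creep '{"translation":[[-1.8,4.4,-3],[-1.8,4.4,-8],[-1.8,4.4,-12],[-1.8,4.4,-14],[-1.8,4.4,-14],[-1.8,4.4,-14],[-1.8,4.4,-14],[-1.8,4.4,-14]],"delta_rot":[[0,0,0],[0,0,0],[0,0,0],[0,0,0],[0,0,0],[0,0,0],[0,0,0],[0,0,0]],"hand":[6.5,6.5,6.5,6.5,6.5,1,1,1]}'
python3 -m creep '{"translation":[[0,0,4],[0,0,9],[0,0,12.5],[0,0,12.5]],"delta_rot":[[0,0,0],[0,0,0],[0,0,0],[0,0,0]],"hand":[1,1,1,1]}';python3 look.py f
```

```text
clock: 22.28
position: [389.3, 252.3, 160.8]
ee_rot: [0.088, 0.996, 0.001, 0.0]
contact_force: [0.5, 0.6, -0.0]
gripper_width: 65.2
grasp_force: 0.0
clock: 23.28
position: [373.3, 294.3, 21.6]
ee_rot: [0.09, 0.996, 0.001, 0.001]
contact_force: [0.5, -0.0, 5.5]
gripper_width: 31.3
grasp_force: 60.5
clock: 23.78
position: [373.5, 295.0, 148.3]
ee_rot: [0.09, 0.996, 0.003, 0.002]
contact_force: [0.1, -0.4, -2.5]
gripper_width: 31.5
grasp_force: 59.9
tablefoam px[321. 230.] c [508.7  27.3] size [ 9.8 92.4] long axis deg 91.3 z [34.4 57.7 59.9] n 114
rim px[413. 188.] c [ 601.5 -196.6] size [152.  207.6] long axis deg 89.5 z [ 99.7 107.3 110.8] n 665
infoam px[415. 292.] c [ 367.8 -197.2] size [39.3 73.1] long axis deg 13.1 z [45.2 48.3 51.1] n 492
infoam px[439. 290.] c [ 375.  -257.1] size [47.3 70. ] long axis deg 1.5 z [44.6 48.  51.4] n 495
infoam px[472. 293.] c [ 371.6 -332.7] size [85.8 88.6] long axis deg 15.9 z [45.  48.2 51.3] n 983
[372.5 293.8 146.3] 23.82
```

```bash
python3 -m creep '{"translation":[[16,-38,2],[16,-38,2],[16,-38,2],[16,-38,2],[16,-38,2],[16,-38,2],[16,-38,2],[16,-38,2]],"delta_rot":[[0,0,10.4],[0,0,10.4],[0,0,10.4],[0,0,10.4],[0,0,10.4],[0,0,10.4],[0,0,10.4],[0,0,10.4]],"hand":[1,1,1,1,1,1,1,1]}'
python3 -m creep '{"translation":[[6.8,-15.6,0],[6.8,-15.6,0],[6.8,-15.6,0],[6.8,-15.6,0],[6.8,-15.6,0]],"delta_rot":[[0,0,0],[0,0,0],[0,0,0],[0,0,0],[0,0,0]],"hand":[1,1,1,1,1]}'
python3 -m creep '{"translation":[[0,0,-4],[0,0,-9],[0,0,-9.2],[0,0,-9.2],[0,0,-9.2]],"delta_rot":[[0,0,0],[0,0,0],[0,0,0],[0,0,0],[0,0,0]],"hand":[1,1,1,1,1]}'
```

```text
clock: 24.82
position: [532.1, -89.0, 162.9]
ee_rot: [0.002, 1.0, -0.0, -0.002]
contact_force: [0.2, 0.9, -1.0]
gripper_width: 31.0
grasp_force: 60.1
clock: 25.45
position: [599.5, -241.3, 163.6]
ee_rot: [-0.0, 1.0, 0.001, -0.002]
contact_force: [-0.0, 1.1, -0.7]
gripper_width: 31.2
grasp_force: 60.4
clock: 26.08
position: [601.3, -242.1, 75.1]
ee_rot: [-0.001, 1.0, -0.0, 0.001]
contact_force: [0.3, 0.0, -1.2]
gripper_width: 31.4
grasp_force: 62.3
```

```bash
python3 -m creep '{"translation":[[0,0,-0.3],[0,0,-0.3],[0,0,-0.3],[0,0,-0.3],[0,0,5],[0,0,9],[0,-5,9],[0,-10,9]],"delta_rot":[[0,0,0],[0,0,0],[0,0,0],[0,0,0],[0,0,0],[0,0,0],[0,0,0],[0,0,0]],"hand":[1,5,5,5,5,5,5,5]}'
python3 -m creep '{"translation":[[0,-4,0],[0,-4,0],[0,-4,0],[0,-4,0],[0,-4,0],[0,-4,0],[0,-4,0],[0,-4,0]],"delta_rot":[[0,0,10],[0,0,20],[0,0,30],[0,0,40],[0,0,50],[0,0,60],[0,0,70],[0,0,80]],"hand":[8.4,8.4,8.4,8.4,8.4,8.4,8.4,8.4]}'; python3 look.py g
```

```text
clock: 27.08
position: [601.2, -343.0, 164.7]
ee_rot: [-0.001, 1.0, -0.0, 0.001]
contact_force: [1.0, -0.4, 0.1]
gripper_width: 49.9
grasp_force: 0.0
clock: 28.08
position: [600.6, -382.5, 163.3]
ee_rot: [-0.645, 0.764, 0.0, -0.0]
contact_force: [0.3, 0.8, 0.2]
gripper_width: 83.6
grasp_force: 0.0
rim px[398. 183.] c [ 601.4 -175. ] size [151.6 164.6] long axis deg 89.3 z [ 99.7 107.3 110.8] n 475
[ 600.5 -382.5  163.2] 28.12
```

View pics/t_g.png

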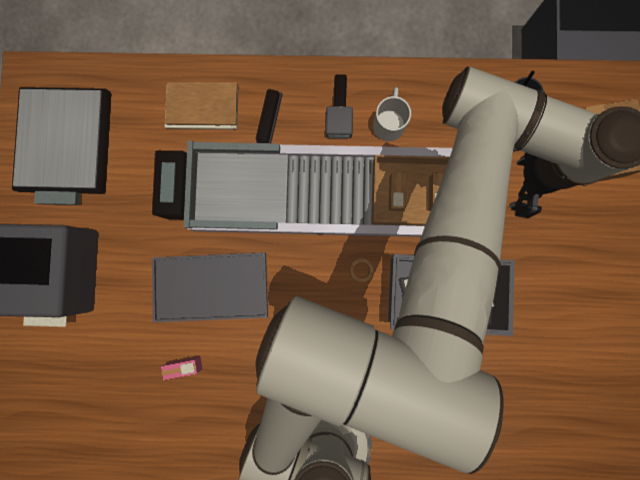

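One parcel is in the carton at (398,195); the other, near (437,190), is mostly hidden by the arm. I'll check it in the scene view.

```bash
python3 -c "
from h import *
im,d=get_image('scene'); cv2.imwrite('pics/s1.png',cv2.resize(im[200:420,120:480,::-1],None,fx=2,fy=2))
P=cloud('scene',d);X,Y,Z=P[...,0],P[...,1],P[...,2]
blobs((X>535)&(X<670)&(Y>-290)&(Y<-100)&(Z>85)&(Z<102),'in carton',P,40)"
```

```text
in carton px[300. 307.] c [ 600.2 -151.7] size [33.7 82.4] long axis deg 0.6 z [ 88.7  97.5 100.3] n 502
in carton px[267. 330.] c [ 601.4 -243.1] size [33.1 83.1] long axis deg 0.2 z [ 88.8  97.5 100.3] n 555
```

View pics/s1.png

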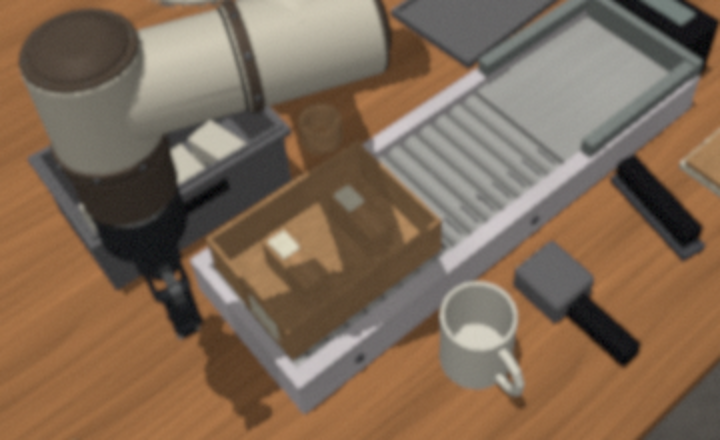

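Both parcels stand flat on the carton floor. I'll square the tool, go down behind the carton and start pushing.

```bash
python3 -m creep '{"translation":[[0.3,1,-3],[0.3,3,-8],[0.3,4,-9.9],[0.3,4.5,-9.9],[0.3,4.5,-9.9]],"delta_rot":[[0,0,10],[0,0,10],[0,0,10],[0,0,10],[0,0,10]],"hand":[8.4,8.4,8.4,8.4,8.4]}'
python3 -m creep '{"translation":[[0,0.8,0],[0,1.6,0],[0,2.4,0],[0,3.2,0],[0,4,0],[0,4.8,0],[0,5.6,0],[0,6.4,0]],"delta_rot":[[0,0,0],[0,0,0],[0,0,0],[0,0,0],[0,0,0],[0,0,0],[0,0,0],[0,0,0]],"hand":[8.4,8.4,8.4,8.4,8.4,8.4,8.4,8.4]}'; python3 look.py h
```

```text
clock: 28.8
position: [604.7, -337.7, 65.8]
ee_rot: [0.707, -0.707, 0.001, -0.0]
contact_force: [0.5, 1.0, 0.8]
gripper_width: 84.5
grasp_force: 0.0
clock: 29.8
position: [603.8, -272.9, 64.4]
ee_rot: [0.707, -0.707, 0.0, -0.0]
contact_force: [0.8, -2.3, 0.3]
gripper_width: 84.1
grasp_force: 1.1
lanefoam px[355. 186.] c [602.9 -54.3] size [ 10.9 148.1] long axis deg 0.1 z [ 88.2 107.6 110.9] n 171
tablefoam px[314. 230.] c [509.2  35.4] size [ 10.8 109.4] long axis deg 89.6 z [31.8 57.9 59.9] n 144
infoam px[439. 290.] c [ 377.5 -252.5] size [38.2 65. ] long axis deg 0.9 z [45.4 48.3 51.4] n 490
infoam px[472. 293.] c [ 373.8 -328.7] size [79.2 79.2] long axis deg 103.9 z [44.8 48.3 51.4] n 965
[ 603.4 -271.8   64.1] 29.85
```

```bash
python3 -m creep '{"translation":[[0,1.2,0],[0,2.4,0],[0,3.6,0],[0,4.8,0],[0,6,0],[0,7.2,0],[0,8.4,0],[0,9.6,0]],"delta_rot":[[0,0,0],[0,0,0],[0,0,0],[0,0,0],[0,0,0],[0,0,0],[0,0,0],[0,0,0]],"hand":[8.4,8.4,8.4,8.4,8.4,8.4,8.4,8.4]}'
python3 -m creep '{"translation":[[0,1.2,0],[0,2.4,0],[0,3.6,0],[0,4.8,0],[0,6,0],[0,7.2,0],[0,8.4,0],[0,9.6,0]],"delta_rot":[[0,0,0],[0,0,0],[0,0,0],[0,0,0],[0,0,0],[0,0,0],[0,0,0],[0,0,0]],"hand":[8.4,8.4,8.4,8.4,8.4,8.4,8.4,8.4]}'
python3 -m creep '{"translation":[[0,1,0],[0,2,0],[0,3,0],[0,4,0],[0,5,0],[0,6,0],[0,7,0],[0,8,0]],"delta_rot":[[0,0,0],[0,0,0],[0,0,0],[0,0,0],[0,0,0],[0,0,0],[0,0,0],[0,0,0]],"hand":[8.4,8.4,8.4,8.4,8.4,8.4,8.4,8.4]}'; python3 look.py i
```

```text
clock: 30.85
position: [603.4, -176.6, 64.2]
ee_rot: [0.707, -0.707, -0.0, 0.0]
contact_force: [1.0, -1.8, -0.8]
gripper_width: 84.1
grasp_force: 0.8
clock: 31.85
position: [603.5, -80.6, 64.3]
ee_rot: [0.707, -0.707, -0.0, 0.0]
contact_force: [-0.1, -1.7, -1.6]
gripper_width: 83.8
grasp_force: 0.6
clock: 32.85
position: [603.8, -0.8, 64.2]
ee_rot: [0.707, -0.707, 0.0, -0.0]
contact_force: [0.4, -1.6, -1.0]
gripper_width: 84.2
grasp_force: 0.6
lanefoam px[299. 197.] c [580.1  73.6] size [30.7 38.3] long axis deg 0.4 z [ 93.2  97.5 100.4] n 224
tablefoam px[320. 231.] c [509.   25.8] size [10.8 85.4] long axis deg 89.3 z [33.7 58.  59.8] n 113
infoam px[415. 292.] c [ 368.2 -197.3] size [38.9 72.4] long axis deg 12.1 z [44.9 48.2 51.6] n 491
infoam px[439. 290.] c [ 374.9 -252.6] size [37.9 70.3] long axis deg 0.3 z [45.1 48.1 51.1] n 493
infoam px[472. 293.] c [ 371.9 -334.3] size [86.3 89.8] long axis deg 104.3 z [44.9 48.1 51.2] n 985
[6.039e+02 2.000e-01 6.430e+01] 32.9
```

```bash
python3 -m creep '{"translation":[[0,0.8,0],[0,1.6,0],[0,2.4,0],[0,3.2,0],[0,4,0],[0,4.8,0],[0,5.6,0],[0,6.4,0]],"delta_rot":[[0,0,0],[0,0,0],[0,0,0],[0,0,0],[0,0,0],[0,0,0],[0,0,0],[0,0,0]],"hand":[8.4,8.4,8.4,8.4,8.4,8.4,8.4,8.4]}'
python3 -m creep '{"translation":[[0,0.5,0],[0,1,0],[0,1.5,0],[0,2,0],[0,2.5,0],[0,2.8,0]],"delta_rot":[[0,0,0],[0,0,0],[0,0,0],[0,0,0],[0,0,0],[0,0,0]],"hand":[8.4,8.4,8.4,8.4,8.4,8.4]}'; python3 look.py j
```

```text
clock: 33.9
position: [603.4, 63.0, 64.2]
ee_rot: [0.707, -0.707, -0.0, 0.0]
contact_force: [0.5, -1.5, -1.7]
gripper_width: 83.9
grasp_force: 0.8
clock: 34.65
position: [603.6, 90.9, 64.3]
ee_rot: [0.707, -0.707, 0.0, 0.0]
contact_force: [0.0, -2.4, -0.8]
gripper_width: 84.0
grasp_force: 1.0
lanefoam px[202. 154.] c [672.9 288.3] size [18.6 57. ] long axis deg 110.5 z [ 88.7 105.5 110. ] n 103
lanefoam px[259. 196.] c [581.6 165.5] size [32.3 41.5] long axis deg 0.8 z [93.1 96.7 99.3] n 234
tablefoam px[308. 230.] c [509.4  55. ] size [ 11.1 148.6] long axis deg 89.7 z [34.1 58.3 59.9] n 188
infoam px[415. 292.] c [ 368.3 -197. ] size [39.1 71.8] long axis deg 12.3 z [45.1 48.3 51.5] n 487
infoam px[439. 290.] c [ 374.9 -255.9] size [45. 70.] long axis deg 1.5 z [44.8 48.  51.3] n 491
infoam px[472. 292.] c [ 372.  -334.2] size [86.4 88.8] long axis deg 104.5 z [45.  48.2 51.2] n 977
[603.7  91.2  64.4] 34.7
```

Creep the last bit in small steps until the force rises.

```bash
for i in 1; do python3 -m creep '{"translation":[[0,0.3,0],[0,0.6,0],[0,0.8,0],[0,0.8,0]],"delta_rot":[[0,0,0],[0,0,0],[0,0,0],[0,0,0]],"hand":[8.4,8.4,8.4,8.4]}'; done
python3 -m creep '{"translation":[[0,0.2,0],[0,0.4,0],[0,0.4,0]],"delta_rot":[[0,0,0],[0,0,0],[0,0,0]],"hand":[8.4,8.4,8.4]}'
```

```text
clock: 35.2
position: [603.7, 98.9, 64.4]
ee_rot: [0.707, -0.707, 0.0, -0.0]
contact_force: [-0.1, -0.1, 0.0]
gripper_width: 83.8
grasp_force: 0.5
clock: 35.58
position: [603.5, 99.4, 64.4]
ee_rot: [0.707, -0.707, 0.001, 0.002]
contact_force: [1.8, -12.4, 0.2]
gripper_width: 84.1
grasp_force: 6.2
```

The force rose to 12 N, so the carton is against the stop. Back off, rise and check.

```bash
python3 -m creep '{"translation":[[0,-1,0],[0,-4,0],[0,-8,2],[0,-12,8],[0,-18,12],[-5,-24,12],[-10,-28,12],[-10,-28,12]],"delta_rot":[[0,0,0],[0,0,0],[0,0,0],[0,0,0],[0,0,0],[0,0,0],[0,0,0],[0,0,0]],"hand":[8.4,8.4,8.4,8.4,8.4,8.4,8.4,8.4]}'; python3 - <<'E'
from h import *
im,d=get_image("top"); cv2.imwrite("pics/end.png",im[...,::-1]); P=cloud("top",d); X,Y,Z=P[...,0],P[...,1],P[...,2]
blobs((X>515)&(X<700)&(Y>60)&(Y<360)&(Z>102)&(Z<125),"rim",P,100,9000)
blobs((X>535)&(X<670)&(Y>60)&(Y<360)&(Z>88)&(Z<101),"parcels",P,200,9000)
E
```

```text
clock: 36.58
position: [501.8, -178.8, 184.9]
ee_rot: [-0.707, 0.708, -0.0, 0.001]
contact_force: [0.0, -0.0, 0.5]
gripper_width: 83.7
grasp_force: 0.0
rim px[233. 185.] c [600.5 217.7] size [151.3 211.1] long axis deg 90.1 z [103.1 106.9 109.9] n 703
parcels px[179. 184.] c [602.6 344.2] size [ 31.6 134.8] long axis deg 180.0 z [ 89.   97.3 100.3] n 743
parcels px[214. 186.] c [599.  266.2] size [33.4 80.5] long axis deg 0.5 z [92.5 96.3 99.3] n 528
parcels px[255. 187.] c [601.1 174.3] size [32.7 80.2] long axis deg 0.5 z [92.5 96.2 99. ] n 523
```

View pics/end.png

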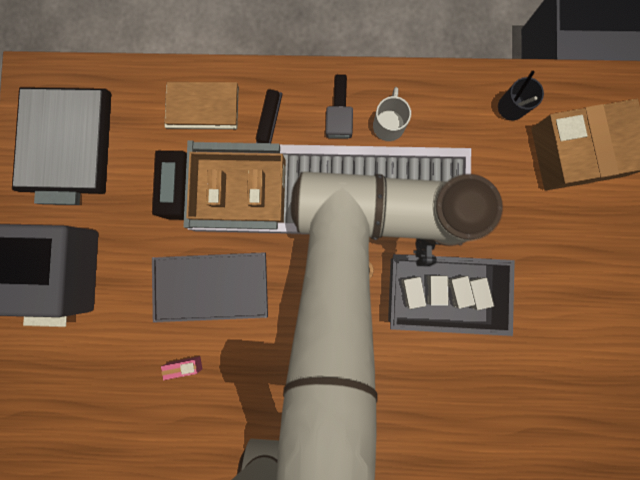

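The carton sits square in the bay at (235,186), centre y 218 and against the stop. Both parcels are flat inside at (214,186) and (255,187), all four foam blocks are in the tote, and the arm is clear.

```bash
python3 -c "
from bench import *
print(job_done())"
```

```text
the job is handed in; nothing more can be done
None
```

I handed the job in at about 37 s: all four foam blocks are in the tote, and the carton stands square against the end stop with both parcels flat inside; no verdict came back.

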